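# Bolt up the packing crate

### The job

The packing crate's two-leaf lid is held shut by two barrel bolts; one is already shot across the joint into its keeper, the other is still drawn. Lift the drawn bolt's handle up out of its notch, slide the bolt across into its keeper, and let the handle drop fully down into the other notch. Leave the bolt that is already shot as it is.

Things in the scene. Friction and masses are not known exactly. Their poses are not given: they have to be found in the camera images.
- crate: Wooden crate, 280 x 400 mm, 110 mm high, fixed; origin under its centre, x away from the robot. Its flat lid has two leaves that meet at y = 0. Two like barrel bolts lie on it along y, rods' axes at x = -65 and +65 mm, 24 mm above the lid; either may be the drawn one, whose rod stops short of the joint. Bolt parts reach 39 mm above the lid, knobs 50. Tape roll and wooden stick at y over 85 mm.
- knob (a point): Centre of the 22 mm steel ball at the end of the drawn bolt's handle, an 8 mm bar sticking out of the rod towards the robot. It swings at 58 mm about the rod's axis; handle down, it is 39 mm above the lid, 56 mm short of the axis along x and 15 mm above it, bare lid below and to both sides. Frame: y along the rod, the way the bolt slides home; handle down, x is level, away from the robot, z up.
- bolt_slide (a joint): Travel of the drawn bolt along knob's y, in m: 0 = handle in mid first notch (drawn), 0.06 = mid second notch (shot into the keeper); starts within 5 mm of 0, end stops at -0.006 and 0.066. The notches, 26 mm wide and open upward, are in an upright strip 24 mm from the axis, 38 mm tall; handle down, the bolt has some 9 mm of play each way; handle up, it slides against about 1 N.
- bolt_lift (a joint): Angle of the drawn bolt's handle in rad: 0 = fully down in a notch (bar then rises 15 degrees from level towards the knob), growing as it is lifted over towards upright, stop at 1.25. Above about 0.5 it clears the strip between the notches. Let go, it falls by its own weight.
- other_knob (a point): Centre of the like 22 mm ball knob of the other bolt, whose rod already bridges the joint into its keeper; it must stay as it is. Frame as for knob.

How it is judged:
On the way, in this order (a step that is already met when the one before it is completed fails the run):
1. the drawn bolt's handle is lifted out of its notch before the bolt is slid (value of joint bolt_lift above 0.35 rad and value of joint bolt_slide below 0.015 m), for 0.05 s.
2. the bolt is slid across with its handle up (value of joint bolt_lift above 0.2 rad and value of joint bolt_slide above 0.045 m), for 0.02 s.
At the end, for the whole second after the job is handed in: The bolt that was drawn stands in its keeper (slide over 48 mm), its handle fully down in the second notch (within 0.12 rad, 7 degrees) and at rest; the other bolt's knob is within 15 mm of where it was (value of joint bolt_slide above 0.048 m and value of joint bolt_lift below 0.12 rad and velocity of joint bolt_lift between -0.05 and 0.05 rad/s and velocity of joint bolt_slide between -0.01 and 0.01 m/s and distance of other_knob from where it was at the start of the episode below 0.015 m); the robot touches nothing.
It fails at once if the other bolt, already shot, is moved by more than 15 mm (distance of other_knob from where it was at the start of the episode above 0.015 m).
It also fails if it takes over 37 s, if anything falls off the work surface, if the arm or the gripper's body presses on something with over 40 N, if the wrist force passes 120 N, or if a joint passes its speed limit or range.

### The arm

A 7-joint arm with a two-finger parallel gripper is mounted at the origin on the work surface. World frame = base frame: x ahead of the robot, y to its left, z up, the work surface at z = 0. Lengths are in m, angles in rad, forces in N, time in s.
With the tool pointing down it reaches from about 0.425 to 0.925 m from the base axis. Payload 6.8 kg.
Tool frame: the origin (TCP) lies midway between the tips of the shut fingers; the grasp point (between the pads) lies 19 mm behind it (bot.grasp_offset is the distance from the TCP to the grasp point, in m); z points along the fingers, x is the direction in which the jaws open and shut, and the axes are right-handed (so a half turn about z gives the same grasp; the last joint's range is limited). The gripper opens to 85 mm and grips with 20 to 120 N. Pads are 22 mm wide; open, the fingers measure 114 mm over their backs; the gripper's body (76 mm by 85 mm) begins 54 mm behind the grasp point. The pads swing forward as they close: fully open they stand 13 mm farther back than shut.
Start: joints at [1.21, 0.477, 0.022, 1.555, -0.011, 1.109, -0.083], TCP at [0.169, -0.654, 0.231] pointing down, gripper open.
Joint ranges: [-2.96, 2.96], [-0.34, 2.1], [-1.41, 1.46], [0.24, 2.44], [-1.37, 4.51], [0.17, 1.92], [-2.96, 2.96]. Speed limits (rad/s): [2.39, 2.39, 3.14, 3.14, 3.14, 3.14, 3.14].

### API

Orientations are given as a unit quaternion [w, x, y, z].
In Python, from station import bot, imaging gives the robot as it stands. The module is installed in compiled form; this text tells all that it offers.
- The arm moves only by the tool apply_moves, never from a script. Its argument "increments" is a list of rows, each a list of 7 numbers: the shift along the tool's x, y, z in mm, then the turn, a rotation vector about the tool's x, y, z in degrees, then the closure, from -1 (fully open) to 1 (shut). In form: [[dx, dy, dz, rx, ry, rz, grip], ...]. A call has exactly 8 rows; each row shifts and turns the pose as measured when the row begins, along the tool's axes as they then stand; what a row does not reach is not made up. A row lasts 1/8 s, in which the tool goes at most 62.5 mm and 10.7 degrees, less where a joint would pass 70% of its speed; a pose out of reach is approached as far as the arm can. A call with a gripper value outside its range is refused whole. The fingers move at their own pace and stop on an object; "grip_force" is the grip in N (left out, the last holds). Time passes only in rows, so rows that do not move let the fingers close, or fill a call up. It gives the time, the measured TCP pose, the force and the opening at its end, in the units of the state.
- bot.get_obs(): the state, without advancing time (a new reading comes with each control period).
- imaging.read_camera(name): name is "scene" or "top" or "wrist"; returns the picture (400x640x3 uint8, red, green, blue); there is no depth.
- imaging.get_calibration(name): a dict with "K" (3x3 intrinsics, pixels), "extrinsics" (4x4, takes a point from camera to world coordinates). Camera axes: x right, y down, z forward; pixel columns grow to the right and rows downward; lengths in m; the calibration is good to about 2 mm. A picture is of the moment at which its call begins: read the wrist's pose just before it. get_calibration takes no time and is no camera call; for the wrist camera it gives the pose at the moment of the call.
- bot.hand_in(): hands the job in, once; it reports no verdict.
The state is a dict: "t": time; "q": joint angles; "joint_vel": joint speeds; "joint_torque": joint torques, N m; "eef_pos": TCP position; "tool_rot": TCP orientation; "contact_force": force on the tool from outside, world axes, zero at the start; "torque": the same for the moment, N m; "gripper_width": opening from 0.0 (shut) to 1.0 (fully open).
Only numpy, scipy, OpenCV 4.12 (cv2) and the standard library are available. Lean on these libraries where they do the work, as an engineer would, in place of code of your own. Each camera call takes 0.05 s, during which the arm holds its last target.

## Working session

There is one attempt and no reset: what is moved stays moved. The work goes in short steps, Python scripts to look and compute and a tool call to move; the robot and the scene stay as the last step left them, time stands still between calls to the robot, and variables do not carry over. Pictures are saved under pics/ and viewed, and the job is handed in when it is done.

Besides the shell and the picture viewer there is one more tool, called after "Request:" by a JSON object that holds its "fn" and its "kwargs". apply_moves: Moves the arm, as the interface text tells. Its arguments: {"type":"object","properties":{"increments":{"type":"array","items":{"type":"array","items":{"type":"number"}}},"grip_force":{"type":"number"}},"required":["increments"]}

```bash
mkdir -p pics
python3 - <<'E'
from station import bot, imaging
import cv2, numpy as np
o=bot.get_obs(); print({k:np.round(v,3).tolist() for k,v in o.items()})
for n in ["scene","top"]:
    im=imaging.read_camera(n); cv2.imwrite(f"pics/{n}0.png",im[:,:,::-1])
    c=imaging.get_calibration(n); print(n,np.round(c["K"],1).tolist(),np.round(c["extrinsics"],3).tolist())
E
```

```text
{'t': 0.0, 'q': [1.21, 0.478, 0.022, 1.556, -0.012, 1.109, -0.083], 'joint_vel': [0.0, 0.001, 0.002, 0.0, 0.0, 0.0, -0.002], 'joint_torque': [-0.0, -59.646, 1.608, -28.12, 0.012, 0.009, 0.0], 'eef_pos': [0.169, -0.653, 0.23], 'tool_rot': [-0.001, 0.791, -0.612, -0.001], 'contact_force': [-0.548, -0.4, -0.445], 'torque': [0.041, 0.018, 0.002], 'gripper_width': 1.003}
scene [[501.1, 0.0, 321.9], [0.0, 501.1, 196.0], [0.0, 0.0, 1.0]] [[-0.001, 0.618, -0.787, 1.113], [1.0, 0.01, 0.006, 0.004], [0.012, -0.787, -0.617, 0.516], [0.0, 0.0, 0.0, 1.0]]
top [[387.7, 0.0, 319.8], [0.0, 387.7, 198.1], [0.0, 0.0, 1.0]] [[-0.03, -0.999, 0.042, 0.545], [-1.0, 0.03, -0.005, 0.001], [0.004, -0.042, -0.999, 0.75], [0.0, 0.0, 0.0, 1.0]]
```

View pics/scene0.png

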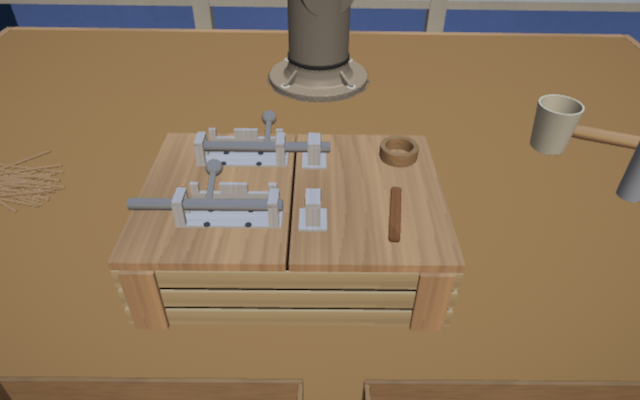

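View pics/top0.png

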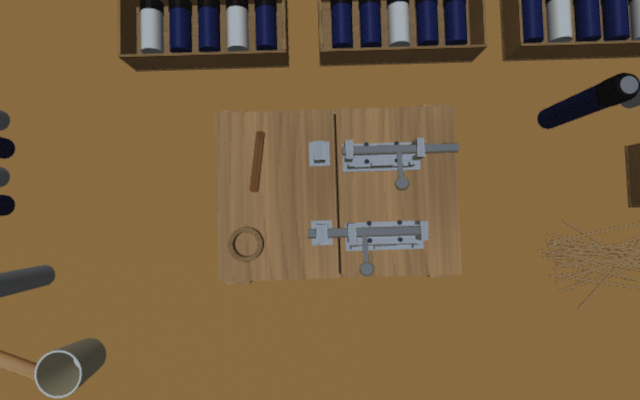

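The drawn bolt is the one farther from the robot (x = +65): its knob is at about (402,183) in top and (214,167) in scene. The shot bolt's knob is at (367,268) in top and (269,117) in scene. The bolt slides towards +y, which is left in top. Next I'll measure these points.

```bash
cat > h.py <<'E'
from station import bot, imaging
import cv2, numpy as np
def ray(n,u,v):
    c=imaging.get_calibration(n); E=np.array(c["extrinsics"]); d=np.linalg.solve(np.array(c["K"]),[u,v,1.])
    return E[:3,3],E[:3,:3]@d
def onz(n,u,v,z):
    p,d=ray(n,u,v); return p+d*(z-p[2])/d[2]
def tri(*obs):
    A=np.zeros((3,3));b=np.zeros(3);R=[]
    for n,u,v in obs:
        p,d=ray(n,u,v); d/=np.linalg.norm(d); M=np.eye(3)-np.outer(d,d); A+=M;b+=M@p; R.append((p,M))
    x=np.linalg.solve(A,b); return x,[float(np.linalg.norm(M@(x-p))) for p,M in R]
E
python3 - <<'E'
from h import *
print("knob",tri(("top",402,183),("scene",214,167)))
print("other",tri(("top",367,268),("scene",269,117)))
for nm,l in dict(joint=[(335.5,114),(340,274)],rodD=[(350,150),(456,148)],rodO=[(310,233.5),(424,231)],corn=[(217,111),(457,106),(461,275),(218,281)]).items():
    z=.11 if nm in("joint","corn") else .134
    P=[onz("top",u,v,z) for u,v in l]; print(nm,np.round(P,4).tolist(), np.degrees(np.arctan2(*(P[1]-P[0])[1::-1])))
a=cv2.imread("pics/top0.png")[120:290,290:470]; cv2.imwrite("pics/t0c.png",cv2.resize(a,None,fx=3.4,fy=3.4,interpolation=cv2.INTER_CUBIC))
a=cv2.imread("pics/scene0.png")[95:240,120:340]; cv2.imwrite("pics/s0c.png",cv2.resize(a,None,fx=3.6,fy=3.6,interpolation=cv2.INTER_CUBIC))
E
```

```text
knob (array([ 0.58941681, -0.12984382,  0.14973053]), [0.0005102506656166428, 0.0005102506656166429])
other (array([ 0.4600179 , -0.0708214 ,  0.15007157]), [0.0005088908478858596, 0.0005088908478858784])
joint [[0.7111, -0.0325, 0.11], [0.446, -0.0315, 0.11]] 179.78357255704944
rodD [[0.646, -0.0526, 0.134], [0.6442, -0.2225, 0.134]] -90.59170363677043
rodO [[0.5148, 0.0152, 0.134], [0.5133, -0.1658, 0.134]] -90.47238355758113
corn [[0.7218, 0.1648, 0.11], [0.7187, -0.236, 0.11], [0.4383, -0.2301, 0.11], [0.4407, 0.1684, 0.11]] -90.44956237194103
```

View pics/t0c.png

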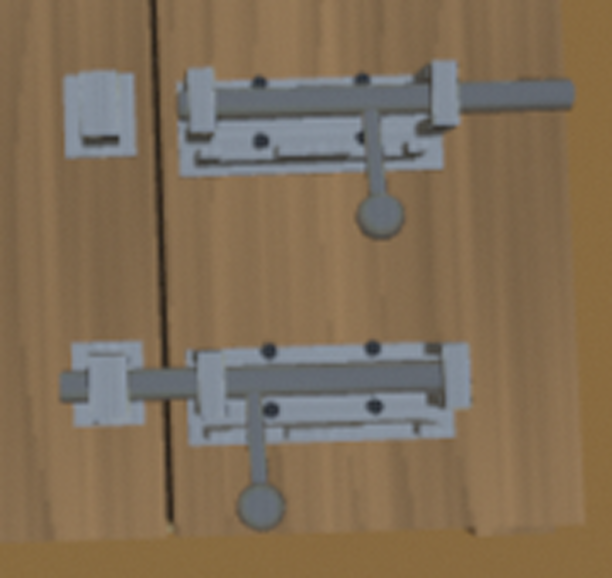

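View pics/s0c.png

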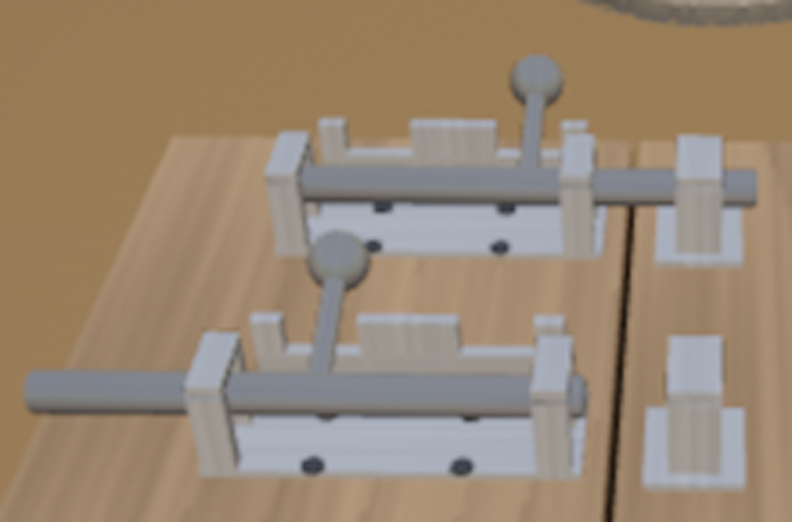

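Triangulation puts the knob at (0.589, -0.130, 0.150), and the expected height is 0.149. The rod axis is at x≈0.645 and the yaw about -0.5°. I'll turn the tool so the jaws open along the rod and start the approach.

Request:
{"fn": "apply_moves", "kwargs": {"increments": [[0,0,0,0,0,7.5,-1],[0,0,0,0,0,7.5,-1],[-48,-38,0,0,0,0,-1],[-48,-38,0,0,0,0,-1],[-48,-38,0,0,0,0,-1],[-48,-38,0,0,0,0,-1],[-48,-38,0,0,0,0,-1],[-48,-38,0,0,0,0,-1]], "grip_force": 30}}

```text
t: 1.1
eef_pos: [0.4021, -0.3656, 0.2267]
tool_rot: [-0.0, -0.697, 0.717, 0.003]
contact_force: [1.8, -0.3, 1.0]
gripper_width: 1.001
```

```bash
cat >> h.py <<'E'
from scipy.spatial.transform import Rotation as Ro
def st(tgt=None):
    o=bot.get_obs(); q=o["tool_rot"]; R=Ro.from_quat([q[1],q[2],q[3],q[0]]); p=np.array(o["eef_pos"])
    print("t",round(float(o["t"]),2),"p",np.round(p,4),"w",round(float(o["gripper_width"]),3),"F",np.round(o["contact_force"],1),"xaxis deg",np.degrees(np.arctan2(*R.as_matrix()[:2,0][::-1])).round(2),"z",R.as_matrix()[:,2].round(3))
    if tgt is not None: print("tool mm",np.round(R.inv().apply(np.array(tgt)-p)*1000,1))
    return p,R
E
python3 - <<'E'
from h import *
st([.589,-.130,.2])
E
```

```text
t 1.1 p [ 0.4021 -0.3656  0.2267] w 1.001 F [ 1.8 -0.3  1. ] xaxis deg -91.64 z [-0.005  0.004 -1.   ]
tool mm [-240.7 -180.2   26.7]
```

Request:
{"fn": "apply_moves", "kwargs": {"increments": [[-40,-30,0,0,0,-1.1,-1],[-40,-30,0,0,0,0,-1],[-40,-30,0,0,0,0,-1],[-40,-30,0,0,0,0,-1],[-40,-30,0,0,0,0,-1],[-30,-22,5,0,0,0,-1],[-8,-6,5,0,0,0,-1],[0,0,5,0,0,0,-1]]}}

```text
t: 2.1
eef_pos: [0.5882, -0.1156, 0.2093]
tool_rot: [-0.001, -0.707, 0.707, 0.005]
contact_force: [-0.0, -0.2, 0.1]
gripper_width: 0.999
```

```bash
python3 - <<'E'
from h import *
st([.589,-.130,.131])
E
python3 - <<'E'
from h import *
im=imaging.read_camera("wrist"); cv2.imwrite("pics/w1.png",im[:,:,::-1])
p,d=ray("wrist",320,200);print(p,d)
E
```

```text
t 2.1 p [ 0.5882 -0.1156  0.2093] w 0.999 F [-0.  -0.2  0.1] xaxis deg -90.03 z [-0.008  0.007 -1.   ]
tool mm [15.  -1.4 78.2]
[ 0.67332794 -0.11748713  0.35018662] [-0.31666978  0.00429602 -0.94868991]
```

View pics/w1.png

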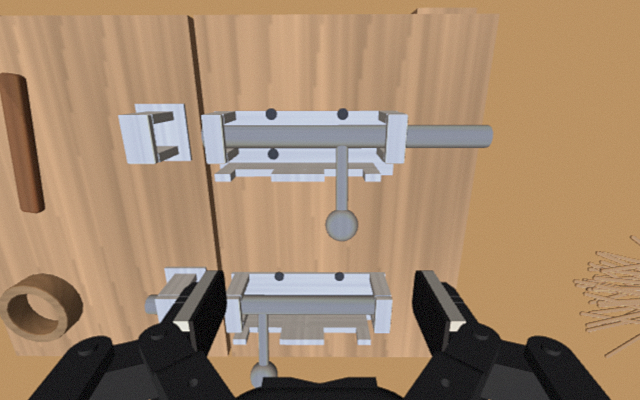

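Run:
```python
from h import *
print(onz("wrist",342,224.5,.149), tri(("top",402,183),("scene",214,167),("wrist",342,224.5)))
```

```text
[ 0.58902779 -0.13114539  0.149     ] (array([ 0.58930463, -0.13030121,  0.14955663]), [0.00020467488885513713, 0.0009148546208604757, 0.0008047619592485343])
```

All three views agree on the knob at (0.589, -0.1305, 0.149). Now I'll go down and close.

Request:
{"fn": "apply_moves", "kwargs": {"increments": [[8,-1,0,0,0,0.5,-1],[8,-1,10,0,0,0,-1],[0,0,20,0,0,0,-1],[0,0,20,0,0,0,-1],[0,0,14,0,0,0,-1],[0,0,8,0,0,0,-1],[0,0,3,0,0,0,-1],[0,0,0,0,0,0,-1]]}}

```text
t: 3.15
eef_pos: [0.5858, -0.1439, 0.1302]
tool_rot: [-0.003, -0.698, 0.716, 0.004]
contact_force: [-0.5, 0.3, -0.3]
gripper_width: 0.998
```

Run:
```python
from h import *
st([.589,-.1305,.130])
```

```text
t 3.15 p [ 0.5858 -0.1439  0.1302] w 0.998 F [-0.5  0.3 -0.3] xaxis deg -91.39 z [-0.009  0.002 -1.   ]
tool mm [-13.5  -2.9   0.2]
```

Request:
{"fn": "apply_moves", "kwargs": {"increments": [[-6,-1.5,0,0,0,-0.5,-1],[-5,-1,0,0,0,0,-1],[0,0,0,0,0,0,-1],[0,0,0,0,0,0,-1],[0,0,0,0,0,0,-1],[0,0,0,0,0,0,-1],[0,0,0,0,0,0,-1],[0,0,0,0,0,0,-1]]}}

```text
t: 4.15
eef_pos: [0.5898, -0.1319, 0.1318]
tool_rot: [-0.002, -0.702, 0.712, 0.003]
contact_force: [0.4, -0.2, 0.1]
gripper_width: 1.004
```

Run:
```python
from h import *
st([.589,-.1305,.130])
```

```text
t 4.15 p [ 0.5898 -0.1319  0.1318] w 1.004 F [ 0.4 -0.2  0.1] xaxis deg -90.81 z [-0.007  0.002 -1.   ]
tool mm [-1.4  0.8  1.9]
```

Centred on the knob, so I'll close.

Request:
{"fn": "apply_moves", "kwargs": {"increments": [[-1,0.5,1,0,0,0,0],[0,0,0.5,0,0,0,0.3],[0,0,0,0,0,0,1],[0,0,0,0,0,0,1],[0,0,0,0,0,0,1],[0,0,0,0,0,0,1],[0,0,0,0,0,0,1],[0,0,0,0,0,0,1]], "grip_force": 30}}

```text
t: 5.15
eef_pos: [0.5893, -0.1308, 0.1304]
tool_rot: [-0.002, -0.702, 0.712, 0.003]
contact_force: [1.0, -0.6, 0.8]
gripper_width: 0.232
```

```bash
python3 - <<'E'
from h import *
st([.589,-.1305,.130])
E
python3 - <<'E'
from h import *
im=imaging.read_camera("wrist"); cv2.imwrite("pics/w2.png",im[:,:,::-1])
# arc increments of knob, from lift 0 to a
for a in np.arange(0,.91,.1):
    th=np.radians(15)+a; print(round(a,2), round(1000*.058*(np.cos(np.radians(15))-np.cos(th)),1), round(1000*.058*(np.sin(th)-np.sin(np.radians(15))),1))
E
```

```text
t 5.15 p [ 0.5893 -0.1308  0.1304] w 0.232 F [ 1.  -0.6  0.8] xaxis deg -90.81 z [-0.007  0.002 -1.   ]
tool mm [-0.3  0.3  0.4]
0.0 0.0 0.0
0.1 1.8 5.5
0.2 4.1 10.8
0.3 6.9 15.9
0.4 10.3 20.6
0.5 14.1 25.0
0.6 18.3 29.0
0.7 22.8 32.6
0.8 27.8 35.6
0.9 33.0 38.2
```

View pics/w2.png

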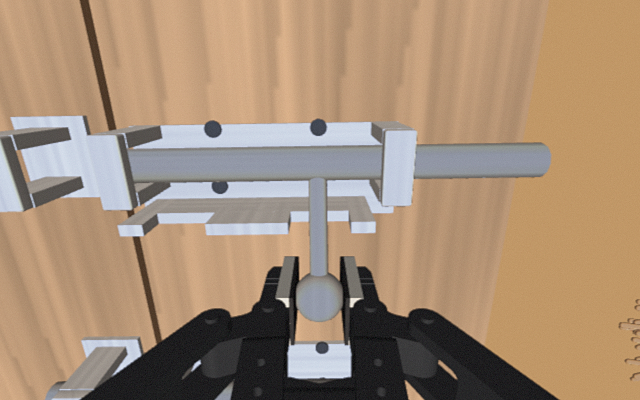

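The ball is between the pads, with opening 0.23 ≈ 20 mm. I'll lift along the arc.

Request:
{"fn": "apply_moves", "kwargs": {"increments": [[0,-2,-5.5,0,0,0,1],[0,-2.3,-5.3,0,0,0,1],[0,-2.8,-5.1,0,0,0,1],[0,-3.4,-4.7,0,0,0,1],[0,-3.8,-4.4,0,0,0,1],[0,-4.2,-4,0,0,0,1],[0,-4.5,-3.6,0,0,0,1],[0,0,0,0,0,0,1]]}}

```text
t: 6.2
eef_pos: [0.6128, -0.1308, 0.1638]
tool_rot: [-0.003, -0.702, 0.712, 0.005]
contact_force: [-1.4, 0.2, -2.1]
gripper_width: 0.231
```

Run:
```python
from h import *
st([.589+.0228,-.1305,.130+.0326])
im=imaging.read_camera("scene"); cv2.imwrite("pics/s3.png",cv2.resize(im[60:260,80:380,::-1],None,fx=2.6,fy=2.6))
```

```text
t 6.2 p [ 0.6128 -0.1308  0.1638] w 0.231 F [-1.4  0.2 -2.1] xaxis deg -90.8 z [-0.01   0.003 -1.   ]
tool mm [-0.2  0.9  1.2]
```

View pics/s3.png

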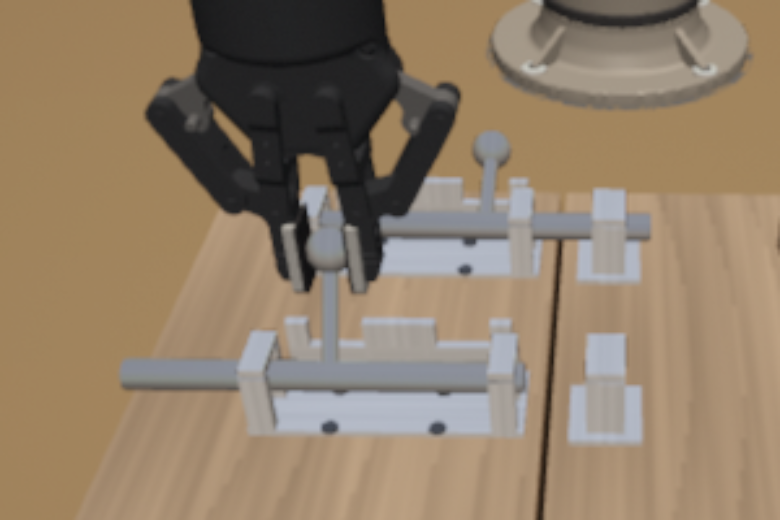

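Handle lifted to about 0.72 rad and the bar is clear of the strip. Now I'll slide 60 mm towards +y.

Request:
{"fn": "apply_moves", "kwargs": {"increments": [[-5,0,0,0,0,0,1],[-9,0,0,0,0,0,1],[-10,0,0,0,0,0,1],[-10,0,0,0,0,0,1],[-10,0,0,0,0,0,1],[-8,0,0,0,0,0,1],[-5,0,0,0,0,0,1],[0,0,0,0,0,0,1]]}}

```text
t: 7.25
eef_pos: [0.6124, -0.0692, 0.1636]
tool_rot: [-0.003, -0.702, 0.712, 0.005]
contact_force: [-1.5, 0.2, -1.6]
gripper_width: 0.233
```

Run:
```python
from h import *
st([.6125,-.0705,.163])
im=imaging.read_camera("scene"); cv2.imwrite("pics/s4.png",cv2.resize(im[60:260,80:380,::-1],None,fx=2.6,fy=2.6))
```

```text
t 7.25 p [ 0.6124 -0.0692  0.1636] w 0.233 F [-1.5  0.2 -1.6] xaxis deg -90.75 z [-0.012  0.002 -1.   ]
tool mm [ 1.3 -0.1  0.6]
```

View pics/s4.png

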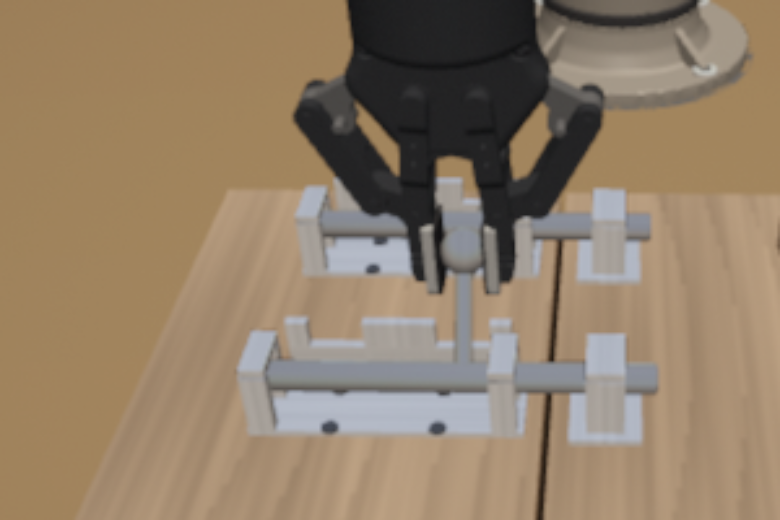

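The rod is in its keeper and the bar (px 463) sits in the middle of the second notch (435–490). I'll lower it along the arc.

Request:
{"fn": "apply_moves", "kwargs": {"increments": [[0,4.5,3.6,0,0,0,1],[0,4.2,4,0,0,0,1],[0,3.8,4.4,0,0,0,1],[0,3.4,4.7,0,0,0,1],[0,2.8,5.1,0,0,0,1],[0,2.3,5.3,0,0,0,1],[0,1.8,5,0,0,0,1],[0,0,0,0,0,0,1]]}}

```text
t: 8.3
eef_pos: [0.5903, -0.0694, 0.1312]
tool_rot: [-0.001, -0.702, 0.712, 0.003]
contact_force: [-0.0, 0.1, 2.0]
gripper_width: 0.232
```

Run:
```python
from h import *
st([.5893,-.0695,.1304])
```

```text
t 8.3 p [ 0.5903 -0.0694  0.1312] w 0.232 F [-0.   0.1  2. ] xaxis deg -90.82 z [-0.006  0.003 -1.   ]
tool mm [0.1 1.  0.8]
```

Nearly fully down. I'll nudge the last millimetre, then release slowly so the handle drops.

Request:
{"fn": "apply_moves", "kwargs": {"increments": [[0,0.7,0.8,0,0,0,1],[0,0,0,0,0,0,1],[0,0,0,0,0,0,0.4],[0,0,0,0,0,0,0.2],[0,0,0,0,0,0,-0.2],[0,0,0,0,0,0,-0.6],[0,0,0,0,0,0,-1],[0,0,0,0,0,0,-1]]}}

```text
t: 9.3
eef_pos: [0.5893, -0.07, 0.1299]
tool_rot: [-0.002, -0.702, 0.712, 0.003]
contact_force: [-1.3, -0.3, 0.5]
gripper_width: 1.004
```

Request:
{"fn": "apply_moves", "kwargs": {"increments": [[0,0,-5,0,0,0,-1],[0,0,-15,0,0,0,-1],[0,0,-20,0,0,0,-1],[0,0,-25,0,0,0,-1],[0,0,-25,0,0,0,-1],[0,0,-15,0,0,0,-1],[0,0,-5,0,0,0,-1],[0,0,0,0,0,0,-1]]}}

```text
t: 10.3
eef_pos: [0.5906, -0.0701, 0.2485]
tool_rot: [-0.0, -0.702, 0.712, 0.002]
contact_force: [-0.7, 0.8, 0.1]
gripper_width: 1.001
```

Run:
```python
from h import *
st()
im=imaging.read_camera("scene"); cv2.imwrite("pics/s5.png",cv2.resize(im[60:260,80:380,::-1],None,fx=2.6,fy=2.6))
im=imaging.read_camera("wrist"); cv2.imwrite("pics/w5.png",im[:,:,::-1])
```

```text
t 10.3 p [ 0.5906 -0.0701  0.2485] w 1.001 F [-0.7  0.8  0.1] xaxis deg -90.83 z [-0.003  0.002 -1.   ]
```

View pics/s5.png

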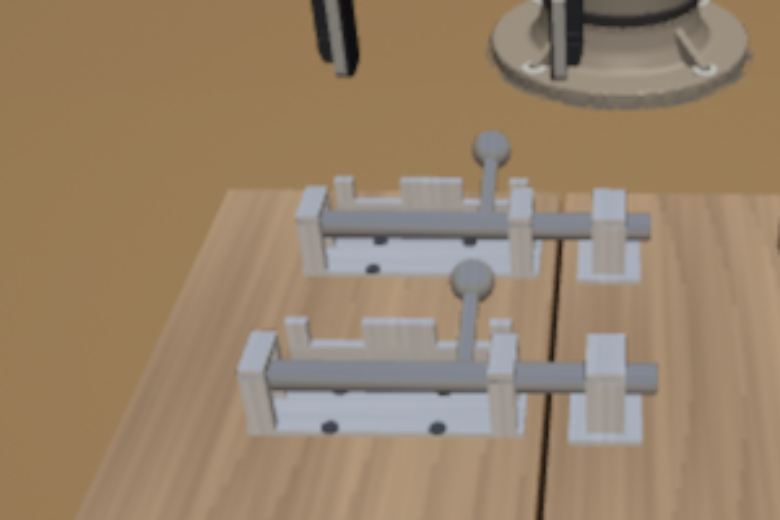

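View pics/w5.png

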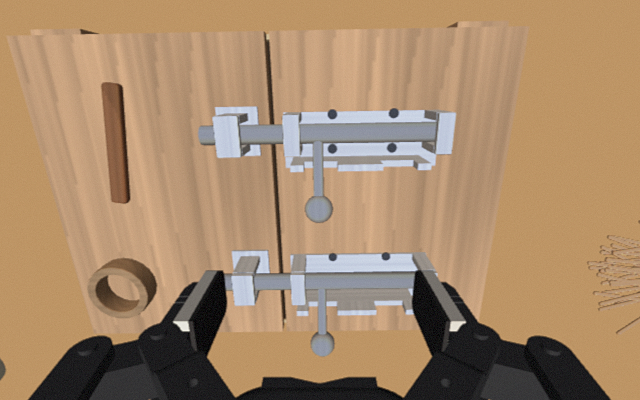

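The drawn bolt now bridges the joint with its handle down; its knob is at (319,209) in wrist and (261.5,167.5) in scene. The other bolt looks unchanged, at scene (269,117).

Run:
```python
from h import *
print("knob",tri(("wrist",319,208.5),("scene",261.5,167.3)),"other",tri(("wrist",322,344.5),("scene",80+491/2.6,60+149/2.6)))
st(); print(bot.hand_in())
```

```text
knob (array([ 0.5895761 , -0.06951849,  0.14992676]), [0.0005560993313691592, 0.0005560993313691139]) other (array([ 0.45653081, -0.07082637,  0.1476056 ]), [0.00014366036198590373, 0.00014366036198584293])
t 10.4 p [ 0.5902 -0.0701  0.2477] w 1.003 F [ 0.1  0.4 -0.2] xaxis deg -90.83 z [-0.005  0.002 -1.   ]
the job is handed in; nothing more can be done
None
```

The drawn bolt, the one farther from the robot, is now shot into its keeper with its handle down in the second notch. I handed the job in at about 10.4 s; no verdict is reported.

I gripped its knob, lifted the handle to about 0.7 rad, slid it about 61 mm, lowered it into the second notch, let go and backed off.

- **Drawn bolt:** the last check put its knob at (0.590, -0.070, 0.150). That is 61 mm along the rod from its start and back at its handle-down height of 0.149 to within 1 mm. The rod is visibly in the keeper.
- **Other bolt:** its knob measured within about 4 mm of the first reading. The scene image shows no change, and I take the difference as measuring error from its being near the wrist image's edge.
- **Robot:** the gripper is open, about 10 cm above the knob, and touching nothing.
- **Correction on the way:** the tool stopped about 13 mm off in y on the way down to the knob. I corrected this before closing the gripper, and no contact force showed.

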